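# Return four brass weights to their graded stand

## Robot

A 6-joint arm with a two-finger parallel gripper is mounted at the origin on a cart in front of the work surface, level with it; the furniture and walls round the work are solid. World frame = base frame: x ahead of the robot, y to its left, z up, the work surface at z = 0. Lengths are in m, angles in rad, forces in N, time in s.
With the tool pointing down it reaches from about 0.35 to 0.85 m from the base axis. Payload 8.1 kg.
Tool frame: the origin (TCP) lies at the very end of the fingers, on their centre line; the grasp point (between the pads) lies robot.hold_point_z behind it (robot.hold_point_z is the distance from the TCP to the grasp point, in m); z points along the fingers, y is the direction in which the jaws open and shut (so a half turn about z gives the same grasp; the last joint's range is limited). The gripper opens to 93 mm and grips with 3 to 60 N. Pads are 15 mm wide; open, the fingers measure 128 mm over their backs; the gripper's body (75 mm by 188 mm) begins 65 mm behind the grasp point.
Start: joints at [-1.209, 0.13, 1.488, -0, 1.523, -0.085], TCP at [0.259, -0.541, 0.219] pointing down, gripper open.
Joint ranges: [-2.96, 2.96], [-0.89, 2.26], [0.02, 2.5], [-1.34, 4.48], [0, 2.73], [-2.66, 2.66]. Speed limits (rad/s): [2.39, 2.39, 2.79, 3.14, 3.14, 3.14].

## Interface

Orientations are given as a rotation vector (axis times angle).
In Python, from plant import robot, cams gives the robot as it stands. The module is installed in compiled form; this text tells all that it offers.
- The arm moves only by the tool step_arm, never from a script. Its argument "deltas" is a list of rows, each an object with "offset": the shift along the tool's x, y, z in cm, a list of three; "roll": the turn about the tool's z in rad. In form: [{"offset": [x, y, z], "roll": roll}, ...]. A call has 1 to 12 rows; each row shifts and turns the commanded pose from where the row before left it, along the tool's axes as they then stand; what a row does not reach is not made up. A row lasts 1/8 s, in which the tool goes at most 62.5 mm and 10.7 degrees, less where a joint would pass 70% of its speed; a pose out of reach is approached as far as the arm can. A call with a gripper value outside its range is refused whole. "fingers" is the finger opening in cm, from 0 to 9.3, set as the call begins (left out, the last holds). The fingers move at their own pace and stop on an object; "grip_force" is the grip in N (left out, the last holds). Time passes only in rows, so rows that do not move let the fingers close. It gives the time, the measured TCP pose, the force and the opening at its end, in the units of the state.
- robot.read_state(): the state, without advancing time (a new reading comes with each control period).
- cams.read_camera(name): name is "side" or "top"; returns a dict with "pixels" (480x640x3 uint8, red, green, blue), "fx", "fy", "cx", "cy" (pixels), "extrinsics" (4x4, takes a point from world to camera coordinates). Camera axes: x right, y down, z forward; pixel columns grow to the right and rows downward; lengths in m; the calibration is good to about 2 mm. A picture is of the moment at which its call begins. There is no depth.
- robot.close_job(): hands the job in, once; it reports no verdict.
Trained networks look in a picture, given as the dict that the camera call returned (one of the last four; its "shot" number tells which), for a name from the list of things; names that differ only in an ending like _2 or _b are one class to them, and where a whole thing is asked for, a point or a joint stands for the part that bears it (a point fixed in the world has none). Each returns a list of dicts, best first, with "score" (0 to 1); they miss things now and then, are a little off and sometimes report something else, mostly with a low value. They report only what shows in the picture. A call takes as long as a camera call.
- cams.boxes_of(picture, thing): "xy" ([column, row] in pixels, amid what is visible of it).
- cams.silhouettes(picture, thing): "mask" (480x640 bool, what is visible of it) and "xy" ([column, row] in pixels, amid what is visible of it).
- cams.pinpoint(picture, thing): "xy" ([column, row] in pixels: a listed point, or the origin of a listed thing).
The state is a dict: "t": time; "q": joint angles; "dq": joint speeds; "joint_torque": joint torques, N m; "tool_pos": TCP position; "orientation": TCP orientation; "force": force on the tool from outside, world axes, zero at the start; "wrist_torque": the same for the moment, N m; "opening": finger opening in m.
Only numpy, scipy, OpenCV 4.12 (cv2) and the standard library are available. Lean on these libraries where they do the work, as an engineer would, in place of code of your own. Each camera call takes 0.05 s, during which the arm holds its last target. There are 200 camera calls.

## Task

The balance check is finished: put the four loose brass weights back on the wooden weight stand in order of size, each upright and fully down in the cup that was bored for its diameter (widest weight in the widest cup, narrowest in the narrowest), and let go of them. Leave the brown dropper bottle and the glass beaker standing where they are.

Things in the scene. Friction and masses are not known exactly. Their poses are not given: they have to be found in the camera images.
- weight_34mm: loose pale brass weight, squat, the widest of the four: round upright body 34 mm in diameter and 17 mm high, narrowing above to a knob; 33 mm high in all, about 177 g, standing on the bench. Grip it round the body, whose straight side ends 17 mm above the underside. Origin: centre of its underside; z up along its axis.
- weight_29mm: loose pale brass weight, the second widest and the tallest of the four: round upright body 29 mm in diameter and 21 mm high, narrowing above to a knob; 40 mm high in all, about 161 g, standing on the bench. Grip it round the body, whose straight side ends 21 mm above the underside. Origin: centre of its underside; z up along its axis.
- weight_22mm: loose pale brass weight, the third widest of the four: round upright body 22 mm in diameter and 16 mm high, narrowing above to a knob; 30 mm high in all, about 73 g, standing on the bench. Grip it round the body, whose straight side ends 16 mm above the underside. Origin: centre of its underside; z up along its axis.
- weight_18mm: loose pale brass weight, the narrowest and lowest of the four: round upright body 18 mm in diameter and 12.5 mm high, narrowing above to a knob; 25 mm high in all, about 38 g, standing on the bench. Grip it round the body, whose straight side ends 12.5 mm above the underside. Origin: centre of its underside; z up along its axis.
- seat_34mm: light wood cup, 53 mm outside, fixed on the dark stand (199 x 62 x 10 mm): bore 37 mm wide for the 34 mm weight, 45 degree lead-in to 48 mm rim. Origin: on its axis, 10 mm above the bench, 9.5 mm below the grey felt floor, 17 mm below the rim; z up. The four cups stand in a row by size, turned any way; the 29 mm weight's cup is 52.8 mm away towards its own -y.
- seat_29mm: light wood cup, 48.6 mm outside, fixed on the dark stand (199 x 62 x 10 mm): bore 32.6 mm wide for the 29 mm weight, 45 degree lead-in to 43.6 mm rim. Origin: on its axis, 10 mm above the bench, 9.5 mm below the grey felt floor, 17 mm below the rim; z up. The four cups stand in a row by size, turned any way; next wider cup 52.8 mm towards its +y, next narrower 47.2 mm towards -y.
- seat_22mm: light wood cup, 41.8 mm outside, fixed on the dark stand (199 x 62 x 10 mm): bore 25.8 mm wide for the 22 mm weight, 45 degree lead-in to 36.8 mm rim. Origin: on its axis, 10 mm above the bench, 9.5 mm below the grey felt floor, 17 mm below the rim; z up. The four cups stand in a row by size, turned any way; next wider cup 47.2 mm towards its +y, next narrower 41.6 mm towards -y.
- seat_18mm: light wood cup, 37.5 mm outside, fixed on the dark stand (199 x 62 x 10 mm): bore 21.5 mm wide for the 18 mm weight, 45 degree lead-in to 32.5 mm rim. Origin: on its axis, 10 mm above the bench, 9.5 mm below the grey felt floor, 17 mm below the rim; z up. The four cups stand in a row by size, turned any way; the next wider cup is 41.6 mm away towards its +y.
- dropper_bottle: brown glass dropper bottle with a black cap and white label, 38 mm across, 82 mm high, loose, near the weights; it must stay where it stands. Origin: centre of its underside, z up.
- beaker: clear glass beaker, 54 mm across, 70 mm high, loose, empty, behind the stand; it must stay where it stands. Origin: centre of its underside, z up.

How it is judged:
At the end, for the whole second after the job is handed in: Each of the four weights stands upright (within 0.1 rad) on the felt floor of its own cup (underside within 2 mm of the floor, axis within 4 mm of the cup's axis), at rest and released (horizontal distance between weight_34mm and seat_34mm below 0.004 m and z of weight_34mm in the frame of seat_34mm between 0.008 and 0.0115 m and angle between each of weight_34mm, weight_29mm, weight_22mm, weight_18mm's own z axis and vertical below 0.1 rad and linear speed of each of weight_34mm, weight_29mm, weight_22mm, weight_18mm below 0.01 m/s and contact force between each of weight_34mm, weight_29mm, weight_22mm, weight_18mm and the fingers below 0.05 N and horizontal distance between weight_29mm and seat_29mm below 0.004 m and z of weight_29mm in the frame of seat_29mm between 0.008 and 0.0115 m and horizontal distance between weight_22mm and seat_22mm below 0.004 m and z of weight_22mm in the frame of seat_22mm between 0.008 and 0.0115 m and horizontal distance between weight_18mm and seat_18mm below 0.004 m and z of weight_18mm in the frame of seat_18mm between 0.008 and 0.0115 m); the robot touches nothing.
It fails at once if the dropper bottle is pushed from its place (distance of dropper_bottle from where it was at the start of the episode above 0.015 m).
It fails at once if the dropper bottle is tipped (angle between dropper_bottle's own z axis and vertical above 0.35 rad).
It fails at once if the beaker is pushed from its place (distance of beaker from where it was at the start of the episode above 0.015 m).
It fails at once if the beaker is tipped (angle between beaker's own z axis and vertical above 0.35 rad).
It also fails if it takes over 112 s, if anything falls off the work surface, if the arm or the gripper's body presses on something with over 40 N, if the wrist force passes 120 N, or if a joint passes its speed limit or range.

## Working session

There is one attempt and no reset: what is moved stays moved. The work goes in short steps, Python scripts to look and compute and a tool call to move; the robot and the scene stay as the last step left them, time stands still between calls to the robot, and variables do not carry over. Pictures are saved under pics/ and viewed, about 12 in all and at most 16, crops included, and the job is handed in when it is done.

Besides the shell and the picture viewer there is one more tool, called after "Call:" as name(argument=value, ...), one argument or row to a line, values as JSON. step_arm: Moves the arm, as the interface text tells. Its arguments: {"type":"object","properties":{"deltas":{"type":"array"},"fingers":{"type":"number"},"grip_force":{"type":"number"}},"required":["deltas"]}

```bash
mkdir -p pics
cat > h.py <<'E'
from plant import robot, cams
import numpy as np, cv2
W=['weight_34mm','weight_29mm','weight_22mm','weight_18mm']
S=['seat_34mm','seat_29mm','seat_22mm','seat_18mm']
def ray(p,xy):
    E=np.array(p['extrinsics']);R=E[:3,:3];t=E[:3,3]
    d=R.T@np.array([(xy[0]-p['cx'])/p['fx'],(xy[1]-p['cy'])/p['fy'],1]);return -R.T@t,d
def onz(p,xy,z):
    c,d=ray(p,xy);return c+d*(z-c[2])/d[2]
def proj(p,X):
    E=np.array(p['extrinsics']);v=E[:3,:3]@X+E[:3,3];return p['fx']*v[0]/v[2]+p['cx'],p['fy']*v[1]/v[2]+p['cy']
def save(p,n):cv2.imwrite('pics/'+n,np.ascontiguousarray(p['pixels'][:,:,::-1]))
E
python3 - <<'E'
from h import *
np.set_printoptions(precision=4,suppress=True)
s=robot.read_state();print(s['t'],s['tool_pos'],s['orientation'],s['opening'],robot.hold_point_z)
for c in ['top','side']:
    p=cams.read_camera(c);save(p,c+'0.png');print(c,'cam at',ray(p,(320,240))[0],p['fx'])
    for n in W+S+['dropper_bottle','beaker']:
        z=.010 if n in S else 0
        for r in cams.pinpoint(p,n)[:2]:print(n,round(r['score'],2),np.array(r['xy']),onz(p,r['xy'],z)[:2])
E
```

```text
0.0 [ 0.2591 -0.5406  0.2176] [-3.0618 -0.6956  0.0004] 0.09254864413392613 0.0188
top cam at [0.4581 0.0936 1.1844] 559.6727252541939
weight_34mm 0.63 [435.5 301.8] [ 0.4146 -0.1362]
weight_29mm 0.59 [332.4 278.2] [0.4638 0.0803]
weight_22mm 0.63 [283.1 292.1] [0.4346 0.184 ]
weight_18mm 0.58 [365.6 294. ] [0.4308 0.0105]
seat_34mm 0.65 [192.3 275.8] [0.4686 0.3733]
seat_34mm 0.65 [330.5 279.4] [0.4613 0.0844]
seat_29mm 0.75 [210.3 258.3] [0.5051 0.3364]
seat_29mm 0.51 [245.4 170.2] [0.6926 0.2655]
seat_22mm 0.63 [223.6 244.2] [0.5348 0.3091]
seat_18mm 0.61 [239.2 228.2] [0.5686 0.2768]
dropper_bottle 0.86 [473.5 296.8] [ 0.4251 -0.2163]
dropper_bottle 0.22 [223.2 244.6] [0.5346 0.3117]
beaker 0.9 [244.9 167.9] [0.6996 0.2681]
side cam at [0.1921 0.8835 0.4199] 452.3808432845809
weight_34mm 0.5 [409.5 219.8] [ 0.4134 -0.1345]
weight_29mm 0.59 [360.2 255.1] [0.459  0.0933]
weight_22mm 0.66 [357.6 277.6] [0.4321 0.1831]
weight_18mm 0.56 [382.5 242.4] [0.4352 0.016 ]
seat_34mm 0.67 [295.6 324. ] [0.4645 0.3737]
seat_29mm 0.67 [284.5 305.6] [0.5044 0.3354]
seat_22mm 0.85 [275.  295.8] [0.5335 0.3154]
seat_22mm 0.64 [382.  240.9] [0.4326 0.0298]
seat_18mm 0.58 [274.1 280.3] [0.5609 0.27  ]
dropper_bottle 0.64 [413.5 208.2] [ 0.4233 -0.2163]
beaker 0.75 [215.6 270.6] [0.6917 0.2682]
```

View pics/top0.png

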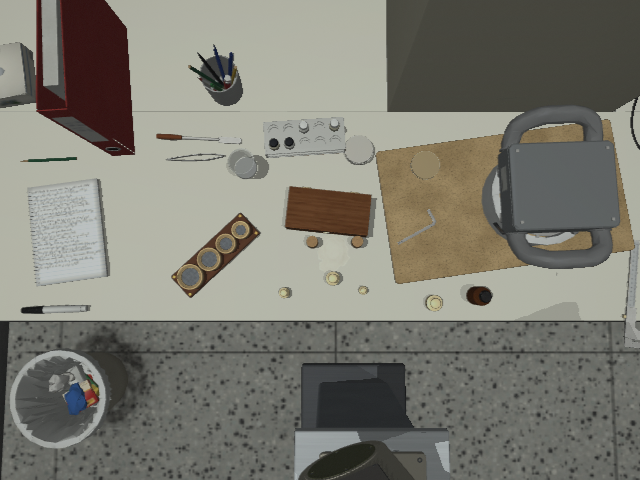

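Run:
```python
from h import *
np.set_printoptions(precision=4,suppress=True)
p=cams.read_camera('top')
im=p['pixels'].copy()
a=cv2.resize(im[215:345,160:320],None,fx=5,fy=4.6,interpolation=cv2.INTER_CUBIC)
a=cv2.resize(im[215:305,160:280],(800,600),interpolation=cv2.INTER_CUBIC)
cv2.imwrite('pics/stand.png',a[:,:,::-1].copy())
b=cv2.resize(im[250:340,260:500],(800,300),interpolation=cv2.INTER_CUBIC)
cv2.imwrite('pics/w.png',b[:,:,::-1].copy())
```

```text
(no output)
```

View pics/stand.png

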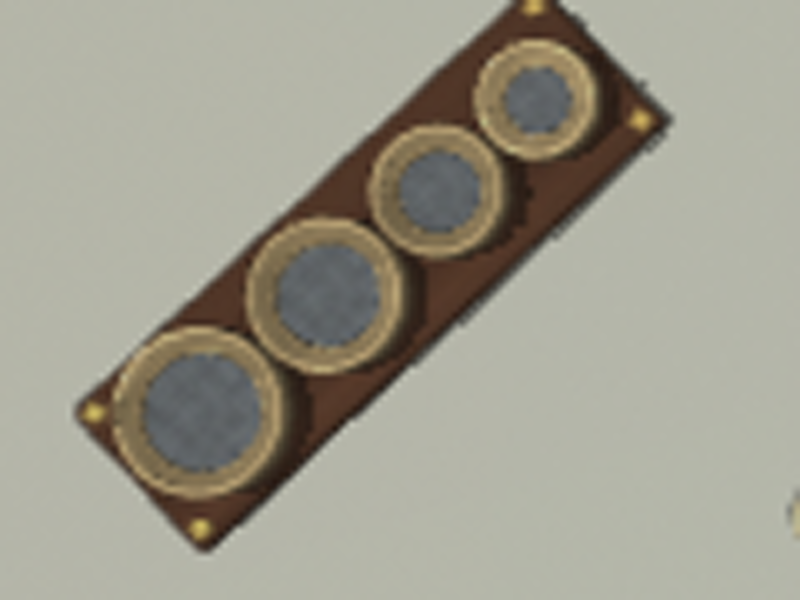

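View pics/w.png

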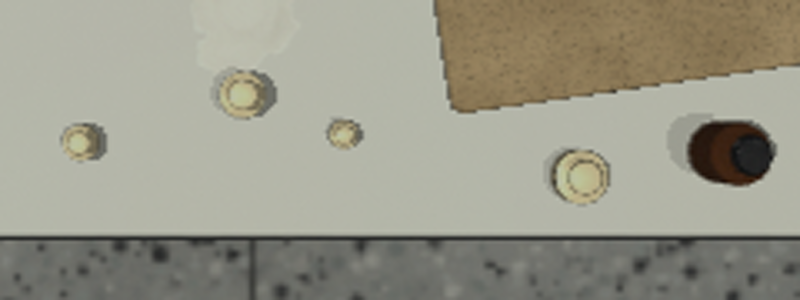

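The top view shows the stand lower left: cups run from widest at (190,277) to narrowest at (241,230). The weights are at (284,293), (333,278), (363,290) and (434,302), and the bottle is at (479,296). Next I'll refine the positions and check the heights of nearby clutter from the side view.

View pics/side0.png

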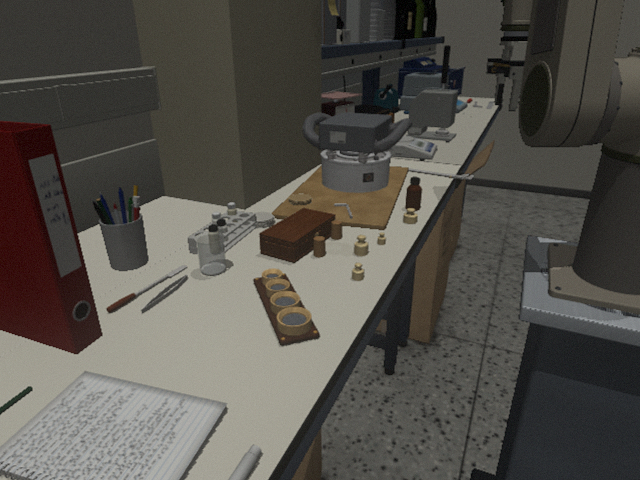

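```bash
cat > fit.py <<'E'
from h import *
from scipy.optimize import least_squares
G={'weight_34mm':(.034,.017,.033),'weight_29mm':(.029,.021,.040),'weight_22mm':(.022,.016,.030),'weight_18mm':(.018,.0125,.025)}
a=np.linspace(0,2*np.pi,40);C=np.c_[np.cos(a),np.sin(a)]
def hullc(p,n,xy,z0=0):
    D,h,H=G[n];pts=[]
    for r,z in((D/2,0),(D/2,h),(D*.3,H)):
        pts+= [proj(p,np.array([xy[0]+r*c[0],xy[1]+r*c[1],z0+z])) for c in C]
    hu=cv2.convexHull(np.array(pts,np.float32));m=cv2.moments(hu);return np.array([m['m10'],m['m01']])/m['m00'],m['m00']
def weight(p,n,near=None):
    best=None
    for r in cams.silhouettes(p,n):
        m=r['mask'];ys,xs=np.nonzero(m)
        if len(xs)<10:continue
        c=np.array([xs.mean(),ys.mean()])
        s=least_squares(lambda q:hullc(p,n,q)[0]-c,onz(p,c,.01)[:2]).x
        yield r['score'],s,len(xs),hullc(p,n,s)[1]
E
python3 - <<'E'
from fit import *
np.set_printoptions(precision=4,suppress=True)
for c in('top','side'):
    p=cams.read_camera(c)
    for n in W:
        for r in weight(p,n):print(c,n,round(r[0],2),r[1],r[2],round(r[3]))
p=cams.read_camera('top')
# felt centres and cup row fit
im=cv2.resize(p['pixels'][215:305,160:280],None,fx=6,fy=6,interpolation=cv2.INTER_CUBIC)
hsv=cv2.cvtColor(im,cv2.COLOR_RGB2HSV)
m=((hsv[...,0]>95)&(hsv[...,0]<125)&(hsv[...,1]>25)).astype(np.uint8)
n,l,st,ce=cv2.connectedComponentsWithStats(m)
F=[]
for i in range(1,n):
    if st[i,4]>800:
        xy=(ce[i]+.5)/6-.5+[160,215];F.append(onz(p,xy,.0195)[:2]);print('felt',xy,F[-1],st[i])
gray=cv2.cvtColor(im,cv2.COLOR_RGB2HSV)[...,0]
w=((hsv[...,0]>14)&(hsv[...,0]<28)&(hsv[...,2]>100)&(hsv[...,1]>60)).astype(np.uint8)
cn,_=cv2.findContours(w,cv2.RETR_EXTERNAL,cv2.CHAIN_APPROX_NONE)
for k in cn:
    if cv2.contourArea(k)>5000:
        (x,y),r=cv2.minEnclosingCircle(k);xy=(np.array([x,y])+.5)/6-.5+[160,215];q=onz(p,xy,.027)
        print('rim',xy,q[:2],'diam mm',2*r/6/p['fx']*(1.1844-.027)*1000)
E
```

```text
top weight_34mm 0.53 [ 0.4132 -0.1295] 232 236
top weight_29mm 0.53 [0.464  0.0811] 150 154
top weight_29mm 0.47 [0.5369 0.3054] 311 175
top weight_29mm 0.22 [0.5042 0.3394] 468 179
top weight_22mm 0.68 [0.4342 0.1814] 80 94
top weight_22mm 0.26 [0.5657 0.2756] 252 99
top weight_18mm 0.59 [0.4395 0.0182] 66 62
side weight_34mm 0.54 [ 0.4088 -0.1244] 172 210
side weight_29mm 0.61 [0.4603 0.0827] 220 272
side weight_22mm 0.65 [0.4322 0.1832] 170 191
side weight_22mm 0.45 [0.4635 0.0756] 239 152
side weight_18mm 0.34 [0.4343 0.1795] 155 127
side weight_18mm 0.2 [0.5459 0.2871] 320 143
rim [186.6608 276.25  ] [0.4675 0.3808] diam mm 64.44309054250591
rim [208.1583 258.7383] [0.5036 0.3373] diam mm 50.028831230362314
rim [224.8456 243.0274] [0.5361 0.3034] diam mm 43.14919606185482
rim [239.7757 229.3664] [0.5645 0.2729] diam mm 39.071113699457506
```

The side view shows only low clutter near the weights: corks and a wooden box about 40 mm high. Next I'll fit the cup row to the felt and rim centres.

```bash
cat >> h.py <<'E'
def plan(tx,ty,tz=None,yaw=None):
    """offset (cm) along tool axes to target; yaw = wanted world angle (deg) of tool y"""
    from scipy.spatial.transform import Rotation as Ro
    s=robot.read_state();R=Ro.from_rotvec(s['orientation']).as_matrix();P=np.array(s['tool_pos'])
    y=np.degrees(np.arctan2(R[1,1],R[0,1]))
    d=np.array([tx,ty,P[2] if tz is None else tz])-P
    print('t',round(s['t'],2),'pos',P.round(4),'yaw_y',y.round(2),'tilt',(R[:,2]).round(3),'off cm',(R.T@d*100).round(2))
    if yaw is not None:
        roll=-((yaw-y+90)%180-90);print('roll rad',np.radians(roll).round(3))
        a=np.radians(y-roll);yv=np.array([np.cos(a),np.sin(a),0]);xv=np.array([-yv[1],yv[0],0])
        print('off after roll cm',(np.array([xv@d,yv@d,-d[2]])*100).round(2))
E
python3 - <<'E'
from h import *
np.set_printoptions(precision=4,suppress=True)
p=cams.read_camera('top')
k=lambda x,y:((np.array([x,y])+.5)/6.6667-.5+[160,215])
felt=[onz(p,k(*c),.0195)[:2] for c in[(202,411),(328,294),(440,191),(537,100)]]
rim=[onz(p,k(*c),.027)[:2] for c in[(199,411),(326,295),(437,190),(536,99)]]
rim2=[None,[.5036,.3373],[.5361,.3034],[.5645,.2729]]
side=np.array([[.4645,.3737],[.5044,.3354],[.5335,.3154],[.5609,.27]])
d=np.array([0,52.8,100,141.6])/1e3
def fit(Q):
    Q=np.array(Q);dm=d-d.mean();D=Q-Q.mean(0);u=(dm[:,None]*D).sum(0);u/=np.linalg.norm(u)
    out=Q.mean(0)+dm[:,None]*u;print(np.degrees(np.arctan2(u[1],u[0])),out.ravel(),'res',np.abs(out-Q).max())
fit(felt);fit(rim);fit(side)
plan(.413,-.129,.12,0)
E
```

```text
-46.60477010097195 [0.4676 0.376  0.5039 0.3377 0.5363 0.3034 0.5649 0.2731] res 0.0001926008189787054
-46.593108359656014 [0.4673 0.3752 0.5035 0.3369 0.536  0.3026 0.5646 0.2724] res 0.00026927917317925987
-45.92316849950988 [0.4646 0.3765 0.5014 0.3386 0.5342 0.3047 0.5631 0.2748] res 0.010740961773488156
t 1.75 pos [ 0.2593 -0.5411  0.2186] yaw_y -64.4 tilt [-0. -0. -1.] off cm [ 31.67 -30.52   9.86]
roll rad -1.124
off after roll cm [41.21 15.37  9.86]
```

Call:
step_arm(
  deltas=[
    {"offset": [0,0,0],"roll": -0.157},
    {"offset": [0,0,0],"roll": -0.157},
    {"offset": [0,0,0],"roll": -0.157},
    {"offset": [0,0,0],"roll": -0.157},
    {"offset": [0,0,0],"roll": -0.157},
    {"offset": [0,0,0],"roll": -0.157},
    {"offset": [0,0,0],"roll": -0.157},
    {"offset": [0,0,0],"roll": -0.157},
    {"offset": [0,0,0],"roll": -0.157},
    {"offset": [0,0,0],"roll": -0.157},
    {"offset": [0,0,0],"roll": -0.157},
    {"offset": [0,0,0],"roll": -0.154},
  ],
  fingers=5,
  grip_force=15,
)

```text
t: 3.25
tool_pos: [0.2593, -0.5411, 0.2186]
orientation: [-1.236, -2.888, -0.0]
force: [-0.0, 0.6, 0.0]
opening: 0.05
```

Call:
step_arm(
  deltas=[
    {"offset": [1.94,3.95,0],"roll": 0},
    {"offset": [1.94,3.95,0],"roll": 0},
    {"offset": [1.94,3.95,0],"roll": 0},
    {"offset": [1.94,3.95,0],"roll": 0},
    {"offset": [1.94,3.95,0],"roll": 0},
    {"offset": [1.94,3.95,0],"roll": 0},
    {"offset": [1.94,3.95,0],"roll": 0},
    {"offset": [1.94,3.95,0],"roll": 0},
    {"offset": [1.94,3.95,0],"roll": 0},
    {"offset": [1.94,3.95,0],"roll": 0},
    {"offset": [0,0,0],"roll": 0},
  ],
)

```text
t: 4.62
tool_pos: [0.4139, -0.1265, 0.2189]
orientation: [1.237, 2.887, 0.001]
force: [-0.4, -1.1, -0.3]
opening: 0.0501
```

```bash
python3 -c "
from h import *
plan(.413,-.129,.045,43.4)"
```

```text
t 4.62 pos [ 0.4139 -0.1265  0.2189] yaw_y 43.61 tilt [ 0.001  0.    -1.   ] off cm [-0.11 -0.25 17.39]
roll rad 0.004
off after roll cm [-0.12 -0.24 17.39]
```

Good tracking. I'll lower to z = 45 mm (just above the knob) and look.

Call:
step_arm(
  deltas=[
    {"offset": [-0.1,-0.25,3.4],"roll": 0},
    {"offset": [0,0,3.5],"roll": 0},
    {"offset": [0,0,3.5],"roll": 0},
    {"offset": [0,0,3.5],"roll": 0},
    {"offset": [0,0,3.5],"roll": 0},
    {"offset": [0,0,0],"roll": 0},
  ],
)

```text
t: 5.38
tool_pos: [0.4093, -0.131, 0.0421]
orientation: [-1.242, -2.879, 0.0]
force: [-0.4, -0.6, 0.2]
opening: 0.0501
```

Run:
```python
from fit import *
np.set_printoptions(precision=4,suppress=True)
p=cams.read_camera('side')
s=robot.read_state();print(s['tool_pos'],proj(p,np.array(s['tool_pos'])))
im=p['pixels'].copy()
a=cv2.resize(im[165:255,350:470],(800,600),interpolation=cv2.INTER_CUBIC)
# marker of TCP in crop
for X in (np.array(s['tool_pos']),):
    u,v=proj(p,X);cv2.drawMarker(a,(int((u-350)*6.667),int((v-165)*6.667)),(255,0,0),0,20,2)
cv2.imwrite('pics/c1.png',a[:,:,::-1].copy())
```

```text
[ 0.4109 -0.1315  0.0441] (np.float64(411.67270788482915), np.float64(203.25133384499424))
```

View pics/c1.png

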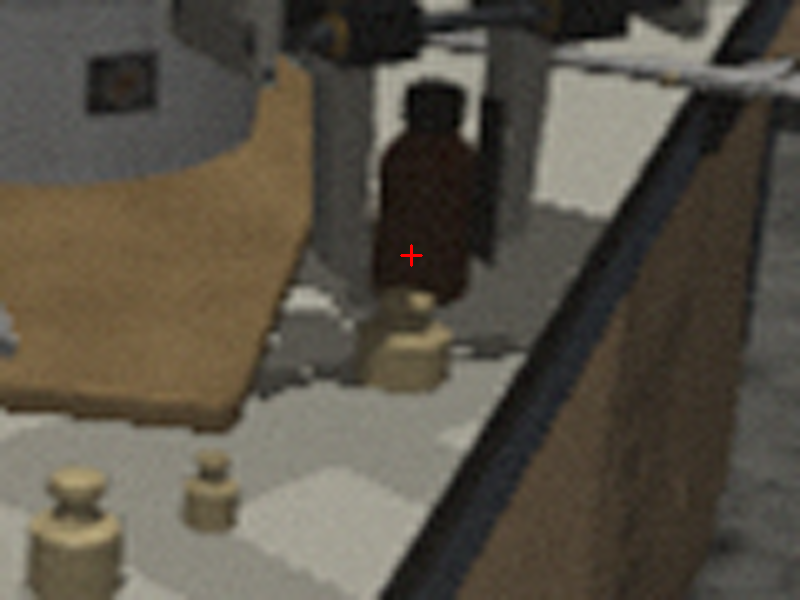

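Fingers straddle the 34 mm weight (crop x about 340 and 485, weight at 406), which agrees with the projected TCP. I'll lower, grip and lift a little.

Call:
step_arm(
  deltas=[
    {"offset": [0.2,0.3,1.2],"roll": 0},
    {"offset": [0,0,1.2],"roll": 0},
    {"offset": [0,0,1.1],"roll": 0},
    {"offset": [0,0,0],"roll": 0},
    {"offset": [0,0,0],"roll": 0},
  ],
)

```text
t: 6.05
tool_pos: [0.4129, -0.1278, 0.0097]
orientation: [-1.243, -2.885, -0.0]
force: [0.8, 1.1, 0.2]
opening: 0.0501
```

```bash
python3 -c "
from h import *
plan(.412,-.128,.009,43.4)"
```

```text
t 6.05 pos [ 0.4129 -0.1278  0.0097] yaw_y 43.38 tilt [-0.  0. -1.] off cm [ 0.05 -0.08  0.07]
roll rad -0.0
off after roll cm [ 0.05 -0.08  0.07]
```

Call:
step_arm(
  deltas=[
    {"offset": [0,0,0.1],"roll": 0},
    {"offset": [0,0,0],"roll": 0},
    {"offset": [0,0,0],"roll": 0},
    {"offset": [0,0,0],"roll": 0},
    {"offset": [0,0,0],"roll": 0},
    {"offset": [0,0,0],"roll": 0},
  ],
  fingers=2.8,
  grip_force=25,
)

```text
t: 6.8
tool_pos: [0.4129, -0.1279, 0.0088]
orientation: [1.243, 2.885, -0.0]
force: [-2.0, -1.1, 4.0]
opening: 0.0315
```

Call:
step_arm(
  deltas=[
    {"offset": [0,0,-2],"roll": 0},
    {"offset": [0,0,-4],"roll": 0},
    {"offset": [0,0,-4],"roll": 0},
    {"offset": [0,0,-4],"roll": 0},
    {"offset": [0,0,0],"roll": 0},
    {"offset": [0,0,0],"roll": 0},
  ],
)

```text
t: 7.55
tool_pos: [0.4124, -0.1274, 0.1475]
orientation: [-1.243, -2.884, -0.0]
force: [-0.4, 0.8, -1.4]
opening: 0.0316
```

```bash
python3 -c "
from h import *
s=robot.read_state();print(s['force'],s['opening'])
plan(.4675,.3756,.08,43.4)"
```

```text
[-0.37807377  0.81111959 -1.38523516] 0.031590677268011826
t 7.55 pos [ 0.4124 -0.1274  0.1475] yaw_y 43.38 tilt [-0.001  0.001 -1.   ] off cm [32.77 38.55  6.78]
roll rad -0.0
off after roll cm [32.76 38.56  6.75]
```

Run:
```python
from h import *
p=cams.read_camera('side');s=robot.read_state()
u,v=proj(p,np.array(s['tool_pos']));print(u,v)
x0,y0=int(u)-40,int(v)-30
a=cv2.resize(p['pixels'][y0:y0+60,x0:x0+80],(800,600),interpolation=cv2.INTER_CUBIC)
cv2.drawMarker(a,(int((u-x0)*10),int((v-y0)*10)),(255,0,0),0,20,2)
cv2.imwrite('pics/c2.png',a[:,:,::-1].copy())
```

```text
414.3972238932221 161.42903258876208
```

View pics/c2.png

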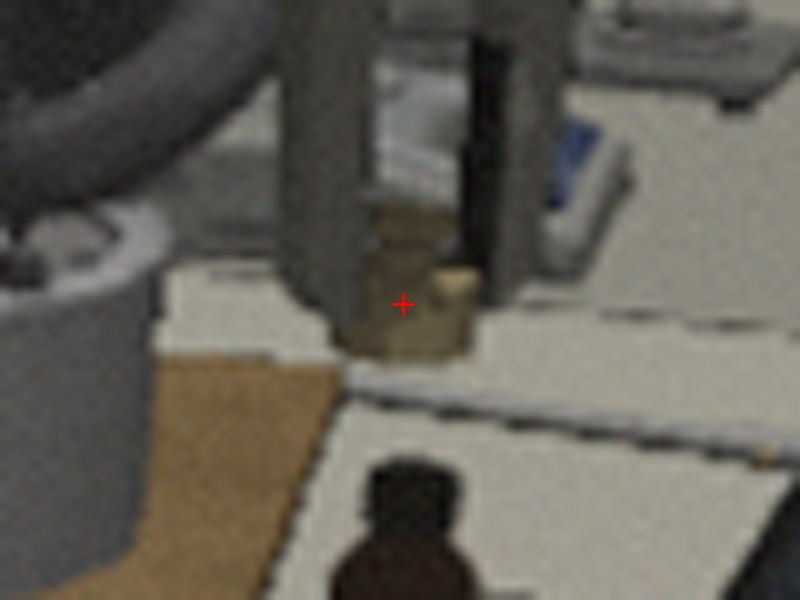

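The weight is held upright between the fingers, centred at the TCP. Next I'll carry it to its cup.

Call:
step_arm(
  deltas=[
    {"offset": [2.73,3.21,0],"roll": 0},
    {"offset": [2.73,3.21,0],"roll": 0},
    {"offset": [2.73,3.21,0],"roll": 0},
    {"offset": [2.73,3.21,0],"roll": 0},
    {"offset": [2.73,3.21,0],"roll": 0},
    {"offset": [2.73,3.21,0],"roll": 0},
    {"offset": [2.73,3.21,0],"roll": 0},
    {"offset": [2.73,3.21,0],"roll": 0},
    {"offset": [2.73,3.21,0],"roll": 0},
    {"offset": [2.73,3.21,0],"roll": 0},
    {"offset": [2.73,3.21,0],"roll": 0},
    {"offset": [2.73,3.21,0],"roll": 0},
  ],
)

```text
t: 9.1
tool_pos: [0.4667, 0.3756, 0.1459]
orientation: [-1.242, -2.883, 0.005]
force: [0.4, 0.3, -1.2]
opening: 0.0316
```

Call:
step_arm(
  deltas=[
    {"offset": [0,0,3.5],"roll": 0},
    {"offset": [0,0,3.5],"roll": 0},
    {"offset": [0,0,2],"roll": 0},
    {"offset": [0,0,0],"roll": 0},
    {"offset": [0,0,0],"roll": 0},
  ],
)

```text
t: 9.72
tool_pos: [0.4686, 0.3752, 0.0597]
orientation: [1.243, 2.884, 0.002]
force: [-0.5, -0.0, -0.7]
opening: 0.0313
```

Run:
```python
from h import *
plan(.4675,.3756,.032,43.4)
p=cams.read_camera('side');s=robot.read_state()
P=np.array(s['tool_pos']);u,v=proj(p,P)
x0,y0=int(u)-64,int(v)-48
a=cv2.resize(p['pixels'][y0:y0+96,x0:x0+128],(800,600),interpolation=cv2.INTER_CUBIC)
k=6.25
cv2.drawMarker(a,(int((u-x0)*k),int((v-y0)*k)),(255,0,0),0,20,2)
# predicted weight bottom ring and cup rim ring
for c,r,z,col in((P[:2],.017,P[2]-.009,(255,0,0)),((.4675,.3756),.024,.027,(0,255,0))):
    for t in np.linspace(0,6.28,40):
        w=proj(p,np.array([c[0]+r*np.cos(t),c[1]+r*np.sin(t),z]));cv2.circle(a,(int((w[0]-x0)*k),int((w[1]-y0)*k)),1,col,-1)
cv2.imwrite('pics/c3.png',a[:,:,::-1].copy())
```

```text
t 9.72 pos [0.4686 0.3752 0.0597] yaw_y 43.36 tilt [ 0.001  0.001 -1.   ] off cm [ 0.1  -0.06  2.77]
roll rad -0.001
off after roll cm [ 0.1  -0.05  2.77]
```

View pics/c3.png

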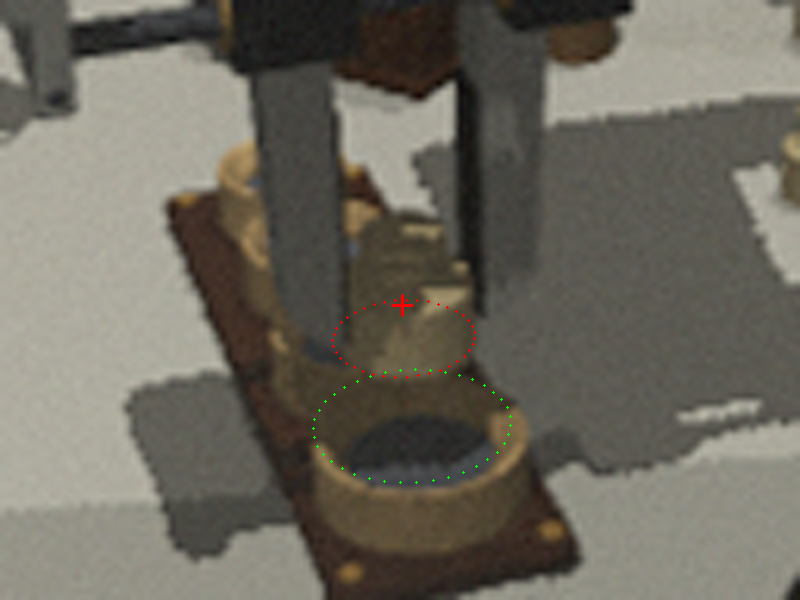

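Relative alignment looks right: the weight (crop x about 411) and the cup (about 418, farther back by design) share the same small side-camera bias. I'll lower it in.

Call:
step_arm(
  deltas=[
    {"offset": [0.1,-0.05,1],"roll": 0},
    {"offset": [0,0,0.8],"roll": 0},
    {"offset": [0,0,0.6],"roll": 0},
    {"offset": [0,0,0.5],"roll": 0},
    {"offset": [0,0,0],"roll": 0},
    {"offset": [0,0,0],"roll": 0},
  ],
)

```text
t: 10.52
tool_pos: [0.4669, 0.3754, 0.0298]
orientation: [1.243, 2.885, 0.0]
force: [-0.6, -0.5, -1.6]
opening: 0.0314
```

Call:
step_arm(
  deltas=[
    {"offset": [0,0,0.05],"roll": 0},
    {"offset": [0,0,0.05],"roll": 0},
    {"offset": [0,0,0],"roll": 0},
    {"offset": [0,0,0],"roll": 0},
  ],
)

```text
t: 11.02
tool_pos: [0.4669, 0.3753, 0.0287]
orientation: [1.243, 2.885, 0.0]
force: [-0.5, -0.2, -0.3]
opening: 0.0312
```

Call:
step_arm(
  deltas=[
    {"offset": [0,0,0],"roll": 0},
    {"offset": [0,0,0],"roll": 0},
    {"offset": [0,0,0],"roll": 0},
    {"offset": [0,0,0],"roll": 0},
  ],
  fingers=5,
)

```text
t: 11.52
tool_pos: [0.4669, 0.3753, 0.0287]
orientation: [1.243, 2.885, 0.0]
force: [-0.3, 0.6, 0.4]
opening: 0.0505
```

Call:
step_arm(
  deltas=[
    {"offset": [0,0,-2],"roll": 0},
    {"offset": [0,0,-3.5],"roll": 0},
    {"offset": [0,0,-4],"roll": 0},
    {"offset": [0,0,-2],"roll": 0},
    {"offset": [0,0,0],"roll": 0},
  ],
  fingers=5,
)

```text
t: 12.15
tool_pos: [0.4681, 0.3761, 0.1461]
orientation: [1.242, 2.883, 0.006]
force: [0.3, 0.6, -0.3]
opening: 0.0501
```

Run:
```python
from h import *
plan(.4635,.0815,.06,43.4)
p=cams.read_camera('side')
a=cv2.resize(p['pixels'][235:355,220:380],(800,600),interpolation=cv2.INTER_CUBIC)
cv2.imwrite('pics/c4.png',a[:,:,::-1].copy())
```

```text
t 12.15 pos [0.4681 0.3761 0.1461] yaw_y 43.37 tilt [ 0.004  0.002 -1.   ] off cm [-21.1  -20.6    8.54]
roll rad -0.0
off after roll cm [-21.09 -20.58   8.61]
```

View pics/c4.png

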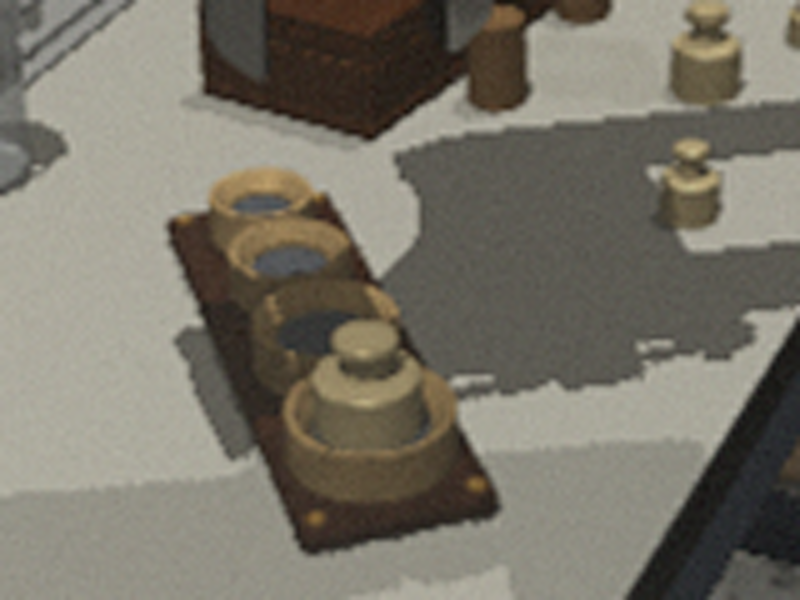

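The 34 mm weight stands upright on its felt. Next is the 29 mm weight.

Call:
step_arm(
  deltas=[
    {"offset": [-2.63,-2.58,0],"roll": 0},
    {"offset": [-2.63,-2.58,0],"roll": 0},
    {"offset": [-2.63,-2.58,0],"roll": 0},
    {"offset": [-2.63,-2.58,0],"roll": 0},
    {"offset": [-2.63,-2.58,0],"roll": 0},
    {"offset": [-2.63,-2.58,0],"roll": 0},
    {"offset": [-2.63,-2.58,0],"roll": 0},
    {"offset": [-2.63,-2.58,0],"roll": 0},
    {"offset": [0,0,4],"roll": 0},
    {"offset": [0,0,4.5],"roll": 0},
    {"offset": [0,0,0],"roll": 0},
    {"offset": [0,0,0],"roll": 0},
  ],
)

```text
t: 13.7
tool_pos: [0.4611, 0.0807, 0.059]
orientation: [-1.243, -2.884, 0.001]
force: [0.3, 0.2, 0.8]
opening: 0.0501
```

```bash
python3 -c "
from h import *
plan(.463,.0815,.01,43.4)"
```

```text
t 13.7 pos [0.4611 0.0807 0.059 ] yaw_y 43.38 tilt [-0.001 -0.    -1.   ] off cm [-0.07  0.2   4.9 ]
roll rad -0.0
off after roll cm [-0.07  0.19  4.9 ]
```

Call:
step_arm(
  deltas=[
    {"offset": [-0.1,0.2,1.5],"roll": 0},
    {"offset": [0,0,1.5],"roll": 0},
    {"offset": [0,0,1.2],"roll": 0},
    {"offset": [0,0,0.7],"roll": 0},
    {"offset": [0,0,0],"roll": 0},
    {"offset": [0,0,0],"roll": 0},
  ],
)

```text
t: 14.45
tool_pos: [0.4637, 0.0813, 0.01]
orientation: [1.243, 2.885, 0.0]
force: [-0.1, -0.4, 0.5]
opening: 0.0497
```

Call:
step_arm(
  deltas=[
    {"offset": [0,0,0],"roll": 0},
    {"offset": [0,0,0],"roll": 0},
    {"offset": [0,0,0],"roll": 0},
    {"offset": [0,0,0],"roll": 0},
    {"offset": [0,0,0],"roll": 0},
    {"offset": [0,0,0],"roll": 0},
  ],
  fingers=2.2,
  grip_force=25,
)

```text
t: 15.2
tool_pos: [0.4636, 0.0812, 0.0099]
orientation: [1.243, 2.885, -0.0]
force: [-2.5, -0.8, 5.5]
opening: 0.0277
```

Call:
step_arm(
  deltas=[
    {"offset": [0,0,-2],"roll": 0},
    {"offset": [0,0,-4],"roll": 0},
    {"offset": [0,0,-4],"roll": 0},
    {"offset": [0,0,-4],"roll": 0},
    {"offset": [0,0,0],"roll": 0},
    {"offset": [0,0,0],"roll": 0},
  ],
)

```text
t: 15.95
tool_pos: [0.4628, 0.0813, 0.1484]
orientation: [-1.243, -2.884, 0.001]
force: [-0.7, 0.2, -1.5]
opening: 0.0278
```

```bash
python3 -c "
from h import *
plan(.5037,.3373,.06,43.4)"
```

```text
t 15.95 pos [0.4628 0.0813 0.1484] yaw_y 43.38 tilt [-0.001  0.    -1.   ] off cm [15.79 20.56  8.83]
roll rad -0.0
off after roll cm [15.79 20.56  8.84]
```

Call:
step_arm(
  deltas=[
    {"offset": [1.97,2.57,0],"roll": 0},
    {"offset": [1.97,2.57,0],"roll": 0},
    {"offset": [1.97,2.57,0],"roll": 0},
    {"offset": [1.97,2.57,0],"roll": 0},
    {"offset": [1.97,2.57,0],"roll": 0},
    {"offset": [1.97,2.57,0],"roll": 0},
    {"offset": [1.97,2.57,0],"roll": 0},
    {"offset": [1.97,2.57,0],"roll": 0},
    {"offset": [0,0,4.3],"roll": 0},
    {"offset": [0,0,4.5],"roll": 0},
    {"offset": [0,0,0],"roll": 0},
    {"offset": [0,0,0],"roll": 0},
  ],
)

```text
t: 17.45
tool_pos: [0.5045, 0.3369, 0.0619]
orientation: [-1.243, -2.885, 0.001]
force: [0.5, -0.0, -0.7]
opening: 0.0277
```

Run:
```python
from h import *
plan(.5037,.3373,.0305,43.4)
p=cams.read_camera('side');s=robot.read_state()
P=np.array(s['tool_pos']);u,v=proj(p,P)
x0,y0=int(u)-64,int(v)-40
a=cv2.resize(p['pixels'][y0:y0+96,x0:x0+128],(800,600),interpolation=cv2.INTER_CUBIC)
k=6.25
for c,r,z,col in((P[:2],.0145,P[2]-.010,(255,0,0)),((.5037,.3373),.0218,.027,(0,255,0))):
    for t in np.linspace(0,6.28,40):
        w=proj(p,np.array([c[0]+r*np.cos(t),c[1]+r*np.sin(t),z]));cv2.circle(a,(int((w[0]-x0)*k),int((w[1]-y0)*k)),1,col,-1)
cv2.imwrite('pics/c5.png',a[:,:,::-1].copy())
```

```text
t 17.45 pos [0.5045 0.3369 0.0619] yaw_y 43.37 tilt [-0.001 -0.    -1.   ] off cm [ 0.09 -0.03  3.14]
roll rad -0.001
off after roll cm [ 0.09 -0.03  3.14]
```

View pics/c5.png

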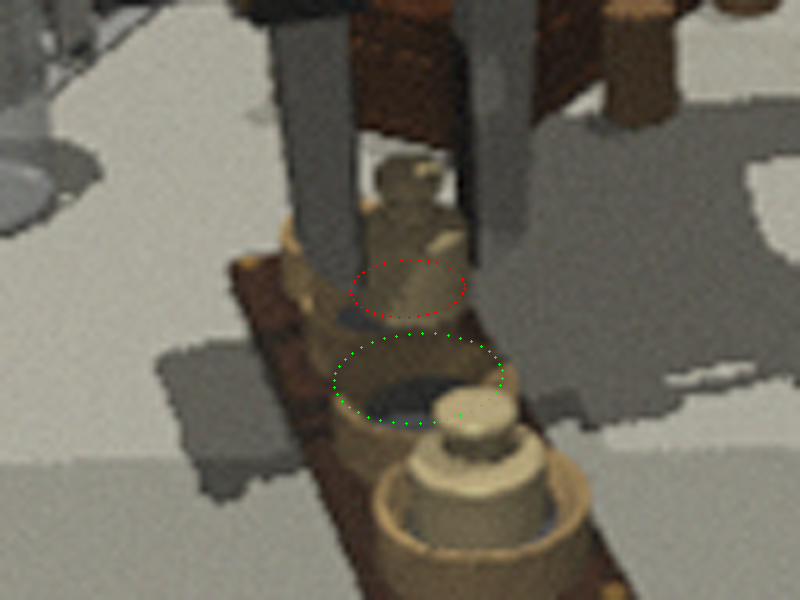

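The weight and cup are offset alike from their predicted rings, so I'll lower it.

Call:
step_arm(
  deltas=[
    {"offset": [0.05,0,1],"roll": 0},
    {"offset": [0,0,0.9],"roll": 0},
    {"offset": [0,0,0.7],"roll": 0},
    {"offset": [0,0,0.5],"roll": 0},
    {"offset": [0,0,0],"roll": 0},
    {"offset": [0,0,0],"roll": 0},
  ],
)

```text
t: 18.25
tool_pos: [0.5044, 0.3374, 0.0308]
orientation: [1.243, 2.885, 0.0]
force: [0.4, -0.2, -1.1]
opening: 0.0278
```

Call:
step_arm(
  deltas=[
    {"offset": [0,-0.05,0.06],"roll": 0},
    {"offset": [0,0,0.06],"roll": 0},
    {"offset": [0,0,0],"roll": 0},
    {"offset": [0,0,0],"roll": 0},
  ],
)

```text
t: 18.75
tool_pos: [0.504, 0.337, 0.0295]
orientation: [1.243, 2.885, 0.0]
force: [0.0, -0.0, -1.8]
opening: 0.0278
```

Call:
step_arm(
  deltas=[
    {"offset": [0,0,0],"roll": 0},
    {"offset": [0,0,0],"roll": 0},
    {"offset": [0,0,0],"roll": 0},
    {"offset": [0,0,0],"roll": 0},
  ],
  fingers=4.5,
)

```text
t: 19.25
tool_pos: [0.504, 0.3371, 0.0295]
orientation: [1.243, 2.885, 0.0]
force: [-0.1, -0.3, -0.1]
opening: 0.0447
```

Call:
step_arm(
  deltas=[
    {"offset": [0,0,-2],"roll": 0},
    {"offset": [0,0,-3.5],"roll": 0},
    {"offset": [0,0,-4],"roll": 0},
    {"offset": [0,0,-2],"roll": 0},
    {"offset": [0,0,0],"roll": 0},
  ],
)

```text
t: 19.88
tool_pos: [0.5052, 0.3378, 0.147]
orientation: [1.242, 2.883, 0.005]
force: [0.9, 0.1, 0.0]
opening: 0.045
```

Run:
```python
from h import *
plan(.4335,.182,.06,43.4)
p=cams.read_camera('side')
a=cv2.resize(p['pixels'][235:355,220:380],(800,600),interpolation=cv2.INTER_CUBIC)
cv2.imwrite('pics/c6.png',a[:,:,::-1].copy())
```

```text
t 19.88 pos [0.5052 0.3378 0.147 ] yaw_y 43.38 tilt [ 0.004  0.002 -1.   ] off cm [ -6.39 -15.95   8.64]
roll rad -0.0
off after roll cm [ -6.39 -15.92   8.7 ]
```

View pics/c6.png

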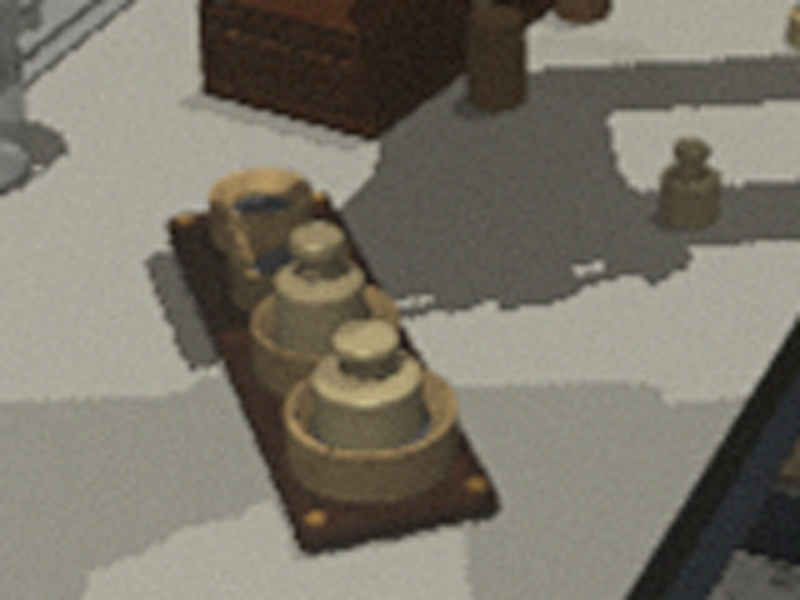

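Both are seated. Next is the 22 mm weight.

Call:
step_arm(
  deltas=[
    {"offset": [-1.06,-2.64,0],"roll": 0},
    {"offset": [-1.06,-2.64,0],"roll": 0},
    {"offset": [-1.06,-2.64,0],"roll": 0},
    {"offset": [-1.06,-2.64,0],"roll": 0},
    {"offset": [-1.06,-2.64,0],"roll": 0},
    {"offset": [-1.06,-2.64,0],"roll": 0},
    {"offset": [0,0,4.2],"roll": 0},
    {"offset": [0,0,4.5],"roll": 0},
    {"offset": [0,0,1],"roll": 0},
    {"offset": [0,0,0],"roll": 0},
    {"offset": [0,0,0],"roll": 0},
  ],
)

```text
t: 21.3
tool_pos: [0.4336, 0.1825, 0.049]
orientation: [1.242, 2.884, 0.002]
force: [1.1, -0.5, 0.4]
opening: 0.0452
```

```bash
python3 -c "
from h import *
plan(.4338,.182,.009,43.4)"
```

```text
t 21.3 pos [0.4336 0.1825 0.049 ] yaw_y 43.38 tilt [ 0.002  0.001 -1.   ] off cm [-0.04 -0.03  4.  ]
roll rad -0.0
off after roll cm [-0.04 -0.02  4.  ]
```

Call:
step_arm(
  deltas=[
    {"offset": [0,0,1.5],"roll": 0},
    {"offset": [0,0,1.5],"roll": 0},
    {"offset": [0,0,1],"roll": 0},
    {"offset": [0,0,0],"roll": 0},
    {"offset": [0,0,0],"roll": 0},
  ],
)

```text
t: 21.92
tool_pos: [0.4326, 0.1821, 0.0075]
orientation: [-1.243, -2.885, -0.0]
force: [-1.0, -1.1, -0.1]
opening: 0.0452
```

Call:
step_arm(
  deltas=[
    {"offset": [0,0,0],"roll": 0},
    {"offset": [0,0,0],"roll": 0},
    {"offset": [0,0,0],"roll": 0},
    {"offset": [0,0,0],"roll": 0},
    {"offset": [0,0,0],"roll": 0},
    {"offset": [0,0,0],"roll": 0},
  ],
  fingers=1.6,
  grip_force=18,
)

```text
t: 22.68
tool_pos: [0.4327, 0.1821, 0.0077]
orientation: [1.243, 2.885, 0.001]
force: [-0.9, 0.7, 2.9]
opening: 0.0211
```

Call:
step_arm(
  deltas=[
    {"offset": [0,0,-2],"roll": 0},
    {"offset": [0,0,-4],"roll": 0},
    {"offset": [0,0,-4],"roll": 0},
    {"offset": [0,0,-4],"roll": 0},
    {"offset": [0,0,0],"roll": 0},
    {"offset": [0,0,0],"roll": 0},
  ],
)

```text
t: 23.42
tool_pos: [0.4319, 0.1819, 0.1465]
orientation: [-1.243, -2.884, 0.001]
force: [-0.4, -0.3, -0.8]
opening: 0.0212
```

```bash
python3 -c "
from h import *
plan(.5362,.303,.06,43.4)"
```

```text
t 23.43 pos [0.4319 0.1819 0.1465] yaw_y 43.37 tilt [-0.001 -0.    -1.   ] off cm [ 1.64 15.91  8.63]
roll rad -0.0
off after roll cm [ 1.64 15.9   8.65]
```

Call:
step_arm(
  deltas=[
    {"offset": [0.27,2.65,0],"roll": 0},
    {"offset": [0.27,2.65,0],"roll": 0},
    {"offset": [0.27,2.65,0],"roll": 0},
    {"offset": [0.27,2.65,0],"roll": 0},
    {"offset": [0.27,2.65,0],"roll": 0},
    {"offset": [0.27,2.65,0],"roll": 0},
    {"offset": [0,0,4.2],"roll": 0},
    {"offset": [0,0,4.4],"roll": 0},
    {"offset": [0,0,0],"roll": 0},
    {"offset": [0,0,0],"roll": 0},
  ],
)

```text
t: 24.68
tool_pos: [0.5368, 0.3029, 0.0617]
orientation: [-1.243, -2.885, 0.001]
force: [-0.3, -0.1, -0.3]
opening: 0.0213
```

Run:
```python
from h import *
plan(.5362,.303,.0305,43.4)
p=cams.read_camera('side');s=robot.read_state()
P=np.array(s['tool_pos']);u,v=proj(p,P)
x0,y0=int(u)-64,int(v)-40
a=cv2.resize(p['pixels'][y0:y0+96,x0:x0+128],(800,600),interpolation=cv2.INTER_CUBIC)
k=6.25
for c,r,z,col in((P[:2],.011,P[2]-.0077,(255,0,0)),((.5362,.303),.0184,.027,(0,255,0))):
    for t in np.linspace(0,6.28,40):
        w=proj(p,np.array([c[0]+r*np.cos(t),c[1]+r*np.sin(t),z]));cv2.circle(a,(int((w[0]-x0)*k),int((w[1]-y0)*k)),1,col,-1)
cv2.imwrite('pics/c7.png',a[:,:,::-1].copy())
```

```text
t 24.68 pos [0.5368 0.3029 0.0617] yaw_y 43.37 tilt [-0.001 -0.    -1.   ] off cm [ 0.05 -0.04  3.12]
roll rad -0.001
off after roll cm [ 0.05 -0.04  3.12]
```

View pics/c7.png

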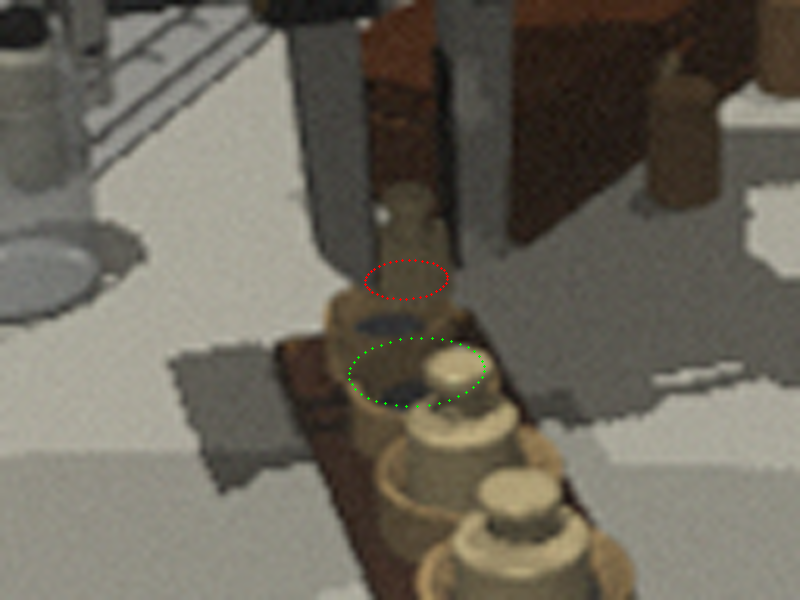

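The 22 mm weight lines up above its cup, so I'll lower it.

Call:
step_arm(
  deltas=[
    {"offset": [0.05,-0.04,1],"roll": 0},
    {"offset": [0,0,0.9],"roll": 0},
    {"offset": [0,0,0.7],"roll": 0},
    {"offset": [0,0,0.5],"roll": 0},
    {"offset": [0,0,0],"roll": 0},
    {"offset": [0,0,0],"roll": 0},
  ],
)

```text
t: 25.48
tool_pos: [0.5364, 0.3032, 0.0306]
orientation: [1.243, 2.885, 0.0]
force: [-0.7, 0.2, -0.8]
opening: 0.021
```

Call:
step_arm(
  deltas=[
    {"offset": [0,0,0.1],"roll": 0},
    {"offset": [0,0,0.13],"roll": 0},
    {"offset": [0,0,0],"roll": 0},
    {"offset": [0,0,0],"roll": 0},
  ],
)

```text
t: 25.98
tool_pos: [0.5362, 0.3031, 0.0281]
orientation: [-1.243, -2.885, 0.0]
force: [-0.4, 0.1, -1.5]
opening: 0.0209
```

Call:
step_arm(
  deltas=[
    {"offset": [0,0,0],"roll": 0},
    {"offset": [0,0,0],"roll": 0},
    {"offset": [0,0,0],"roll": 0},
    {"offset": [0,0,0],"roll": 0},
  ],
  fingers=4,
)

```text
t: 26.48
tool_pos: [0.5363, 0.3031, 0.0282]
orientation: [1.243, 2.885, 0.0]
force: [-0.2, -0.4, -0.3]
opening: 0.0399
```

Call:
step_arm(
  deltas=[
    {"offset": [0,0,-2],"roll": 0},
    {"offset": [0,0,-3.5],"roll": 0},
    {"offset": [0,0,-4],"roll": 0},
    {"offset": [0,0,-2],"roll": 0},
    {"offset": [0,0,0],"roll": 0},
  ],
)

```text
t: 27.1
tool_pos: [0.5377, 0.3037, 0.1457]
orientation: [1.242, 2.882, 0.005]
force: [-0.7, 0.3, 0.6]
opening: 0.0401
```

Run:
```python
from fit import *
np.set_printoptions(precision=4,suppress=True)
plan(.4395,.0182,.06,43.4)
p=cams.read_camera('top')
for r in weight(p,W[3]):print(r)
for n in W:print(n,[(round(r['score'],2),np.array(r['xy'])) for r in cams.boxes_of(p,n)[:2]])
q=cams.read_camera('side')
a=cv2.resize(q['pixels'][225:345,225:385],(400,300),interpolation=cv2.INTER_CUBIC)
b=cv2.resize(p['pixels'][275:305,345:385],(400,300),interpolation=cv2.INTER_CUBIC)
c=cv2.resize(p['pixels'][215:305,160:280],(400,300),interpolation=cv2.INTER_CUBIC)
d=cv2.resize(q['pixels'][225:255,362:402],(400,300),interpolation=cv2.INTER_CUBIC)
cv2.imwrite('pics/c8.png',np.vstack([np.hstack([a,c]),np.hstack([d,b])])[:,:,::-1].copy())
```

```text
t 27.1 pos [0.5377 0.3037 0.1457] yaw_y 43.37 tilt [ 0.004  0.002 -1.   ] off cm [-14.   -26.78   8.48]
roll rad -0.0
off after roll cm [-14.   -26.75   8.57]
(0.38, array([0.4399, 0.0175]), 51, 61.62205060990527)
weight_34mm [(0.49, array([188.4, 276. ]))]
weight_29mm []
weight_22mm []
weight_18mm [(0.49, array([364.9, 291.1]))]
```

View pics/c8.png

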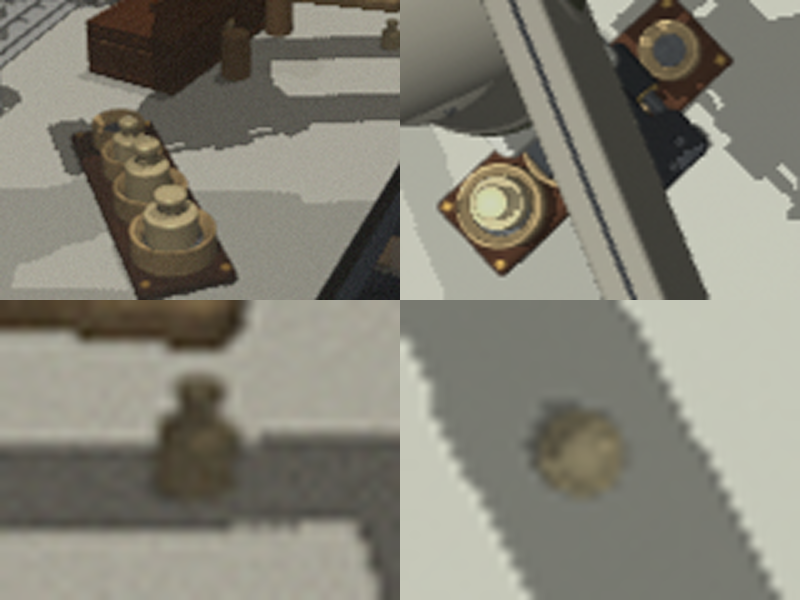

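The first three appear seated. The 18 mm weight is at top-view pixel (363,290), i.e. about (0.4395, 0.0175).

Call:
step_arm(
  deltas=[
    {"offset": [-1.75,-3.34,0],"roll": 0},
    {"offset": [-1.75,-3.34,0],"roll": 0},
    {"offset": [-1.75,-3.34,0],"roll": 0},
    {"offset": [-1.75,-3.34,0],"roll": 0},
    {"offset": [-1.75,-3.34,0],"roll": 0},
    {"offset": [-1.75,-3.34,0],"roll": 0},
    {"offset": [-1.75,-3.34,0],"roll": 0},
    {"offset": [-1.75,-3.34,0],"roll": 0},
    {"offset": [0,0,4.2],"roll": 0},
    {"offset": [0,0,5.2],"roll": 0},
    {"offset": [0,0,0],"roll": 0},
    {"offset": [0,0,0],"roll": 0},
  ],
)

```text
t: 28.95
tool_pos: [0.4388, 0.0179, 0.0503]
orientation: [1.243, 2.885, 0.0]
force: [-0.3, 0.6, 0.6]
opening: 0.0402
```

```bash
python3 -c "
from h import *
plan(.4395,.0175,.009,43.4)"
```

```text
t 28.95 pos [0.4388 0.0179 0.0503] yaw_y 43.38 tilt [ 0.001 -0.    -1.   ] off cm [-0.07  0.03  4.13]
roll rad -0.0
off after roll cm [-0.07  0.03  4.13]
```

Call:
step_arm(
  deltas=[
    {"offset": [-0.07,0.05,1.5],"roll": 0},
    {"offset": [0,0,1.5],"roll": 0},
    {"offset": [0,0,1],"roll": 0},
    {"offset": [0,0,0],"roll": 0},
    {"offset": [0,0,0],"roll": 0},
    {"offset": [0,0,0],"roll": 0},
  ],
)

```text
t: 29.7
tool_pos: [0.4395, 0.0176, 0.0096]
orientation: [1.243, 2.884, 0.0]
force: [0.2, -0.4, 0.1]
opening: 0.04
```

Call:
step_arm(
  deltas=[
    {"offset": [0,0,0.15],"roll": 0},
    {"offset": [0,0,0],"roll": 0},
    {"offset": [0,0,0],"roll": 0},
  ],
)

```text
t: 30.08
tool_pos: [0.439, 0.0177, 0.0077]
orientation: [1.243, 2.885, 0.0]
force: [-0.3, -0.4, 0.1]
opening: 0.0398
```

Call:
step_arm(
  deltas=[
    {"offset": [0,0,0],"roll": 0},
    {"offset": [0,0,0],"roll": 0},
    {"offset": [0,0,0],"roll": 0},
    {"offset": [0,0,0],"roll": 0},
    {"offset": [0,0,0],"roll": 0},
    {"offset": [0,0,0],"roll": 0},
  ],
  fingers=1.3,
  grip_force=12,
)

```text
t: 30.82
tool_pos: [0.439, 0.0176, 0.0076]
orientation: [-1.243, -2.885, 0.0]
force: [-0.3, -0.1, 0.5]
opening: 0.0169
```

Call:
step_arm(
  deltas=[
    {"offset": [0,0,-2],"roll": 0},
    {"offset": [0,0,-4],"roll": 0},
    {"offset": [0,0,-4],"roll": 0},
    {"offset": [0,0,-4],"roll": 0},
    {"offset": [0,0,0],"roll": 0},
    {"offset": [0,0,0],"roll": 0},
  ],
)

```text
t: 31.58
tool_pos: [0.4387, 0.0177, 0.1469]
orientation: [-1.243, -2.885, 0.0]
force: [0.3, -0.1, 0.1]
opening: 0.0166
```

```bash
python3 -c "
from h import *
plan(.5648,.2728,.06,43.4)"
```

```text
t 31.57 pos [0.4387 0.0177 0.1469] yaw_y 43.37 tilt [-0.001  0.    -1.   ] off cm [ 9.88 26.69  8.69]
roll rad -0.0
off after roll cm [ 9.87 26.69  8.69]
```

Call:
step_arm(
  deltas=[
    {"offset": [1.23,3.33,0],"roll": 0},
    {"offset": [1.23,3.33,0],"roll": 0},
    {"offset": [1.23,3.33,0],"roll": 0},
    {"offset": [1.23,3.33,0],"roll": 0},
    {"offset": [1.23,3.33,0],"roll": 0},
    {"offset": [1.23,3.33,0],"roll": 0},
    {"offset": [1.23,3.33,0],"roll": 0},
    {"offset": [1.23,3.33,0],"roll": 0},
    {"offset": [0,0,4.2],"roll": 0},
    {"offset": [0,0,4.4],"roll": 0},
    {"offset": [0,0,0],"roll": 0},
    {"offset": [0,0,0],"roll": 0},
  ],
)

```text
t: 33.08
tool_pos: [0.5651, 0.2721, 0.0619]
orientation: [-1.243, -2.885, 0.001]
force: [-0.1, -0.3, -0.2]
opening: 0.0168
```

Run:
```python
from h import *
plan(.5648,.2728,.0305,43.4)
p=cams.read_camera('side');s=robot.read_state()
P=np.array(s['tool_pos']);u,v=proj(p,P)
x0,y0=int(u)-48,int(v)-32
a=cv2.resize(p['pixels'][y0:y0+72,x0:x0+96],(800,600),interpolation=cv2.INTER_CUBIC)
k=800/96
for c,r,z,col in((P[:2],.009,P[2]-.0077,(255,0,0)),((.5648,.2728),.01625,.027,(0,255,0))):
    for t in np.linspace(0,6.28,40):
        w=proj(p,np.array([c[0]+r*np.cos(t),c[1]+r*np.sin(t),z]));cv2.circle(a,(int((w[0]-x0)*k),int((w[1]-y0)*k)),1,col,-1)
cv2.imwrite('pics/c9.png',a[:,:,::-1].copy())
```

```text
t 33.08 pos [0.5651 0.2721 0.0619] yaw_y 43.37 tilt [-0.001 -0.    -1.   ] off cm [0.07 0.03 3.14]
roll rad -0.001
off after roll cm [0.07 0.03 3.14]
```

View pics/c9.png

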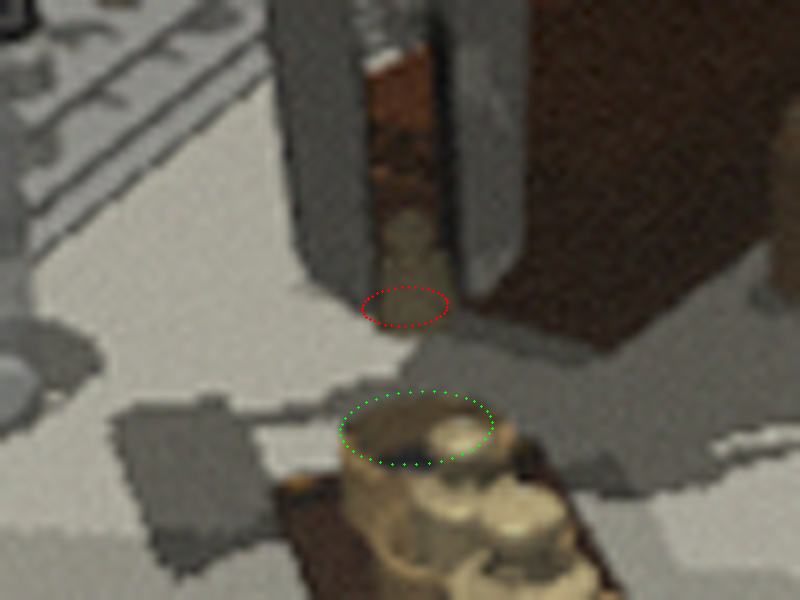

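The weight (413) and cup (425) share the same offset from their predictions (406 and 417), so it is aligned. Lowering.

Call:
step_arm(
  deltas=[
    {"offset": [0.05,0.03,1],"roll": 0},
    {"offset": [0,0,0.9],"roll": 0},
    {"offset": [0,0,0.7],"roll": 0},
    {"offset": [0,0,0.5],"roll": 0},
    {"offset": [0,0,0],"roll": 0},
    {"offset": [0,0,0],"roll": 0},
  ],
)

```text
t: 33.88
tool_pos: [0.5651, 0.2728, 0.0308]
orientation: [1.243, 2.885, 0.0]
force: [-0.3, -0.1, -1.4]
opening: 0.0166
```

Call:
step_arm(
  deltas=[
    {"offset": [0,0,0.1],"roll": 0},
    {"offset": [0,0,0.13],"roll": 0},
    {"offset": [0,0,0],"roll": 0},
    {"offset": [0,0,0],"roll": 0},
  ],
)

```text
t: 34.38
tool_pos: [0.565, 0.2727, 0.0284]
orientation: [1.243, 2.885, 0.0]
force: [0.0, 0.6, 0.2]
opening: 0.0165
```

Call:
step_arm(
  deltas=[
    {"offset": [0,0,0],"roll": 0},
    {"offset": [0,0,0],"roll": 0},
    {"offset": [0,0,0],"roll": 0},
    {"offset": [0,0,0],"roll": 0},
  ],
  fingers=4,
)

```text
t: 34.88
tool_pos: [0.565, 0.2727, 0.0284]
orientation: [1.243, 2.885, 0.0]
force: [0.3, -0.5, -1.4]
opening: 0.0399
```

Call:
step_arm(
  deltas=[
    {"offset": [0,0,-2],"roll": 0},
    {"offset": [0,0,-3.5],"roll": 0},
    {"offset": [0,0,-4],"roll": 0},
    {"offset": [0,0,-4],"roll": 0},
    {"offset": [-3,-3,0],"roll": 0},
    {"offset": [-3,-3,0],"roll": 0},
    {"offset": [-3,-4,0],"roll": 0},
    {"offset": [-3,-4,0],"roll": 0},
    {"offset": [-3,-4,0],"roll": 0},
    {"offset": [-3,-4,0],"roll": 0},
    {"offset": [-3,-4,0],"roll": 0},
    {"offset": [0,0,0],"roll": 0},
  ],
)

```text
t: 36.38
tool_pos: [0.5202, -0.0616, 0.1651]
orientation: [1.249, 2.88, -0.001]
force: [0.4, 1.0, -0.2]
opening: 0.0403
```

Run:
```python
from h import *
p=cams.read_camera('top');q=cams.read_camera('side')
a=cv2.resize(q['pixels'][240:340,230:363],(400,300),interpolation=cv2.INTER_CUBIC)
c=cv2.resize(p['pixels'][215:305,160:280],(400,300),interpolation=cv2.INTER_CUBIC)
o=cv2.resize(np.hstack([a,c]),(800,300))
g=cv2.resize(q['pixels'][255:300,250:310],(400,300),interpolation=cv2.INTER_CUBIC)
h=cv2.resize(p['pixels'][220:265,215:275],(400,300),interpolation=cv2.INTER_CUBIC)
cv2.imwrite('pics/c10.png',np.vstack([o,np.hstack([g,h])])[:,:,::-1].copy())
for n in('dropper_bottle','beaker'):
    print(n,[onz(v,cams.pinpoint(v,n)[0]['xy'],0)[:2].round(4) for v in(p,q)])
# overlay-free check: expected pixel of knob tops
H=[.033,.04,.03,.025];C=[(.4675,.3756),(.5037,.3373),(.5362,.303),(.5648,.2728)]
for h_,c in zip(H,C):print([np.round(proj(v,np.array([*c,.0195+h_])),1) for v in(p,q)])
```

```text
dropper_bottle [array([0.4667, 0.3775]), array([ 0.4236, -0.2185])]
beaker [array([0.695 , 0.2713]), array([0.6936, 0.2781])]
[array([186.1, 276.1]), array([292.4, 300.6])]
[array([204.8, 258. ]), array([283.2, 279.9])]
[array([223. , 242.2]), array([276.1, 271.9])]
[array([238.5, 228.5]), array([270.5, 263.6])]
```

View pics/c10.png

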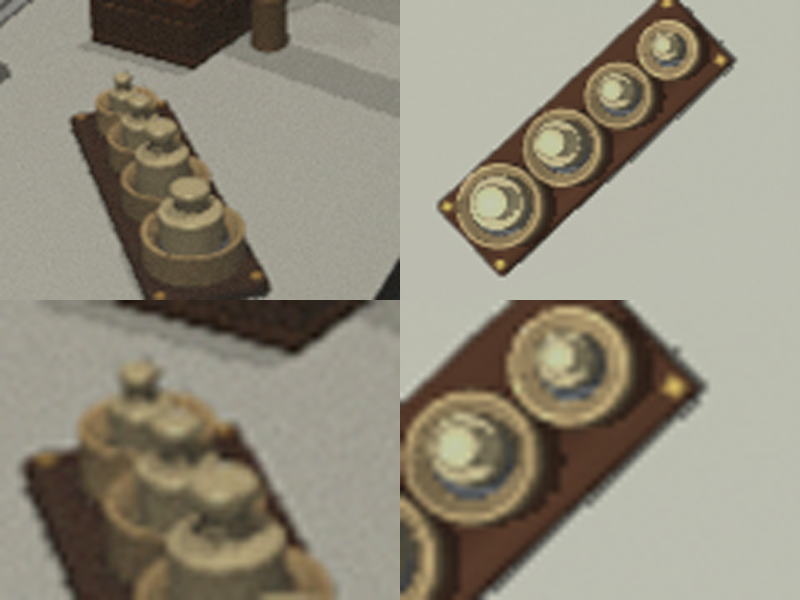

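All four are upright in their cups. The knobs appear where seated weights should put them (18 mm: (239.0, 228.5) seen, (238.5, 228.5) expected). The arm is clear, so I'm handing in.

```bash
python3 -c "
from h import *
print(robot.close_job())"
```

```text
the job is handed in; nothing more can be done
None
```

All four brass weights are back on the stand, each in the cup bored for its diameter, released, with the gripper moved clear. I handed the job in at about 36.5 s of the 112 s allowed; it reported no verdict.

**Seating:** The last top and side pictures show every weight upright and down in its cup. I compared knob positions for the 22 mm and 18 mm weights, and both were within about 1 pixel (2 mm) of where seated weights should appear in the top view. I judged the 34 mm and 29 mm weights by eye.

**Bottle and beaker:** The side view puts the bottle about 2 mm from its first reading. The top view of the bottle failed, because the network picked a point on the stand instead. The beaker read 5 to 10 mm off in both views. I take that as detection noise, because the arm stayed well clear of it and felt no unexpected contact.

**Other readings that disagreed:**
- The finger opening read 1 to 2.5 mm under each weight's diameter while gripping, which I put down to soft pads.
- The side camera had a steady bias of about 1 mm. It shifted weights and cups alike, so alignment was not affected.

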